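# Assemble a leaning ring sculpture

### The arm

A 6-joint arm with a two-finger parallel gripper is mounted at the origin on the work surface. World frame = base frame: x ahead of the robot, y to its left, z up, the work surface at z = 0. Lengths are in m, angles in rad, forces in N, time in s.
With the tool pointing down it reaches from about 0.225 to 0.875 m from the base axis. Payload 3.4 kg.
Tool frame: the origin (TCP) lies on the centre line of the jaws, within the pads' length; the fingertips stand 11 mm ahead of it and the grasp point (between the pads) lies 8 mm behind it; z points along the fingers, y is the line along which they close (so a half turn about z gives the same grasp; the last joint's range is limited). The gripper opens to 85 mm and grips with 20 to 120 N. Pads are 22 mm wide; open, the fingers measure 114 mm over their backs; the gripper's body (76 mm by 85 mm) begins 54 mm behind the grasp point. The pads swing forward as they close: fully open they stand 13 mm farther back than shut.
Start: joints at [1.094, 0.276, 1.505, -0, 1.361, -0.121], TCP at [0.2, 0.539, 0.242] pointing down, gripper open.
Joint ranges: [-2.89, 2.89], [-0.75, 2.08], [0.22, 2.7], [-1.18, 4.32], [0.11, 2.71], [-2.7, 2.7]. Speed limits (rad/s): [2.57, 2.57, 3.14, 3.14, 3.14, 3.14].

### API

Orientations are given as a unit quaternion [w, x, y, z].
In Python, from rig import manip, eyes, job gives the robot as it stands.
- The arm moves only by the tool drive_tool, never from a script. Its argument "rows" is a list of rows, each a list of 3 entries, a list of its own where there are three numbers: the turn, a rotation vector about the world's x, y, z in rad, then the shift along the world's x, y, z in cm, then the finger opening in cm, from 0 to 8.54. A call has 1 to 8 rows; each row shifts and turns the commanded pose from where the row before left it; what a row does not reach is not made up. A row lasts 1/8 s, in which the tool goes at most 62.5 mm and 10.7 degrees, less where a joint would pass 70% of its speed; a pose out of reach is approached as far as the arm can. A call is refused whole if a number of a shift passes 6.25 or a number of a turn 0.188, either way. A call with a gripper value outside its range is refused whole. The fingers move at their own pace and stop on an object; "force" is the grip in N (left out, the last holds). Time passes only in rows, so rows that do not move let the fingers close. It gives the time, the measured TCP pose, the force, the opening and the grip force at its end, in the units of the state.
- manip.get_state(): the state, without advancing time (a new reading comes with each control period).
- eyes.get_image(name): name is "side" or "top" or "wrist"; returns the picture (480x640x3 uint8, red, green, blue); there is no depth.
- eyes.get_calibration(name): a dict with "camera_matrix" (3x3 intrinsics, pixels), "view" (4x4, takes a point from world to camera coordinates). Camera axes: x right, y up, looking along -z (the intrinsics and any distortion apply to the point x, -y, -z); pixel columns grow to the right and rows downward; lengths in m; the calibration is good to about 2 mm. The wrist camera is an equidistant fisheye: a pixel r from the principal point sees the ray r / f radians off the axis. A picture is of the moment at which its call begins: read the wrist's pose just before it. get_calibration takes no time and is no camera call; for the wrist camera it gives the pose at the moment of the call.
- job.sign_off(): hands the job in; it is judged then, once.
The state is a dict: "clock": time; "qpos": joint angles; "qd": joint speeds; "effort": joint torques, N m; "position": TCP position; "ee_rot": TCP orientation; "contact_force": force on the tool from outside, world axes, zero at the start; "moment": the same for the moment, N m; "width": finger opening in m; "gripper_force": force on a finger pad.
Only numpy, scipy, OpenCV 4.12 (cv2) and the standard library are available. Lean on these libraries where they do the work, as an engineer would, in place of code of your own. Each camera call takes 0.05 s, during which the arm holds its last target. There are 200 camera calls.

### The job

Assemble the small leaning sculpture: thread the three wooden rings onto the slanting steel rod, the thickest first at the foot, then the medium one, then the thinnest on top, each pushed fully home without turning it over. Lower each ring along the rod rather than letting it drop, and leave the cup, the ink jar and the paint tin where they stand.

Things in the scene. Friction and masses are not known exactly. Their poses are not given: they have to be found in the camera images.
- arbor: Slanting steel rod on a concrete plinth, fixed: diameter 20 mm, 95 mm long, last 10 mm tapering to 8. It stands square on a 74 mm square face (the seat). Origin: centre of the seat, at the rod's foot, 65 mm above the table; z runs up the rod, which leans 30 degrees from vertical to its own -x side, roughly towards the robot; y level. Plinth slab 140 x 110 x 40 mm beneath, centred.
- ring_thick: The thickest of three plain pale wooden rings (short tubes): outside diameter 62, bore 26, 46 mm thick (tall). Lies flat on the table at the start, bore upright. Origin: centre of its underside; z along the bore, upwards. The face that is down at the start stays the lower one on the rod. 45 to 160 g.
- ring_medium: The middle one of three plain pale wooden rings (short tubes): outside diameter 62, bore 26, 30 mm thick (tall). Lies flat on the table at the start, bore upright. Origin: centre of its underside; z along the bore, upwards. The face that is down at the start stays the lower one on the rod. 45 to 160 g.
- ring_thin: The thinnest of three plain pale wooden rings (short tubes): outside diameter 62, bore 26, 24 mm thick (tall). Lies flat on the table at the start, bore upright. Origin: centre of its underside; z along the bore, upwards. The face that is down at the start stays the lower one on the rod. 45 to 160 g.
- cup: White cup, 80 mm across, 100 mm tall, standing on the table; origin at the centre of its underside. To be left alone.
- ink_jar: Glass ink jar with black cap, 48 mm across, 60 mm tall; origin at the centre of its underside. To be left alone.
- paint_tin: Flat metal paint tin, 48 mm across, 30 mm tall; origin at the centre of its underside. To be left alone.
There are look-alikes about, which are no part of the job. Leave any blue or red look-alike of the ring_thick alone.

How it is judged:
On the way, in this order (a step that is already met when the one before it is completed fails the run):
1. the thickest ring is home at the foot of the rod (x of ring_thick in the frame of arbor between -0.007 and 0.007 m and y of ring_thick in the frame of arbor between -0.007 and 0.007 m and z of ring_thick in the frame of arbor between -0.005 and 0.005 m and angle between the z axis of ring_thick and the z axis of arbor, either way round below 0.12 rad), for 0.2 s.
2. the medium ring is home on the thickest (x of ring_medium in the frame of arbor between -0.007 and 0.007 m and y of ring_medium in the frame of arbor between -0.007 and 0.007 m and z of ring_medium in the frame of arbor between 0.041 and 0.051 m and angle between the z axis of ring_medium and the z axis of arbor, either way round below 0.12 rad), for 0.2 s.
3. the thinnest ring is home on top (x of ring_thin in the frame of arbor between -0.007 and 0.007 m and y of ring_thin in the frame of arbor between -0.007 and 0.007 m and z of ring_thin in the frame of arbor between 0.071 and 0.081 m and angle between the z axis of ring_thin and the z axis of arbor, either way round below 0.12 rad), for 0.2 s.
At the end, for the whole second after the job is handed in: All three rings are at rest on the rod: thickest with its underside at the seat face, medium with its underside 46 mm and thinnest 76 mm up the rod from there, each within 5 mm along the rod, 7 mm across it in either direction, and 0.12 rad of square, origin side down (all of step 1 and all of step 2 and all of step 3 and linear speed of each of ring_thick, ring_medium, ring_thin below 0.02 m/s); the robot touches nothing.
It fails at once if a ring drops: it moves faster than 0.5 m/s with no finger on it ((linear speed of ring_thick above 0.5 m/s and contact force between the fingers and ring_thick below 0.05 N) or (linear speed of ring_medium above 0.5 m/s and contact force between the fingers and ring_medium below 0.05 N) or (linear speed of ring_thin above 0.5 m/s and contact force between the fingers and ring_thin below 0.05 N)).
It fails at once if the cup, ink jar or paint tin is shifted more than 30 mm (distance of any of cup, ink_jar, paint_tin from where it was at the start of the episode above 0.03 m).
It also fails if it takes over 72 s, if anything falls off the work surface, if the arm or the gripper's body presses on something with over 40 N, if the wrist force passes 120 N, or if a joint passes its speed limit or range.

## Working session

There is one attempt and no reset: what is moved stays moved. The work goes in short steps, Python scripts to look and compute and a tool call to move; the robot and the scene stay as the last step left them, time stands still between calls to the robot, and variables do not carry over. Pictures are saved under pics/ and viewed, at most 10 in all, crops included, and the job is handed in when it is done.

Besides the shell and the picture viewer there is one more tool, called after "Call:" by a JSON object that holds its "fn" and its "kwargs". drive_tool: Moves the arm, as the interface text tells. Its arguments: {"type":"object","properties":{"rows":{"type":"array"},"force":{"type":"number"}},"required":["rows"]}

```bash
ls; mkdir -p pics; python3 - <<'E'
from rig import manip, eyes, job
import cv2,numpy as np
print(manip.get_state())
ims=[]
for n in ["side","top"]:
    im=eyes.get_image(n); cv2.imwrite(f"pics/{n}0.png",im[:,:,::-1])
    print(n,eyes.get_calibration(n))
c=eyes.get_calibration("wrist");print(c)
E
```

```text
pics
{'clock': 0.0, 'qpos': array([ 1.09400425e+00,  2.76582934e-01,  1.50618940e+00,  1.19161560e-05,
        1.36070345e+00, -1.21014097e-01]), 'qd': array([-0.00076514,  0.00053908, -0.00182674, -0.00137879,  0.00049826,
       -0.00179938]), 'effort': array([-1.08995348e-04, -4.16774046e+01, -2.45807451e+01, -5.02788298e-04,
        1.12024162e-02, -2.14865054e-05]), 'position': array([0.20004359, 0.53850574, 0.24142416]), 'ee_rot': array([-2.82833406e-04,  1.76953423e-01,  9.84218776e-01, -8.98104399e-04]), 'contact_force': array([ 0.24775428, -0.14794739,  0.80722517]), 'moment': array([0.03516872, 0.03446973, 0.08745743]), 'gripper_force': 0.0, 'width': 0.08565441231163304}
side {'camera_matrix': array([[455.64100843,   0.        , 312.7297266 ],
       [  0.        , 455.64100843, 244.29582938],
       [  0.        ,   0.        ,   1.        ]]), 'view': array([[ 0.91537383, -0.40254101, -0.00717521, -0.46888046],
       [ 0.19023956,  0.41675843,  0.88888769, -0.17803268],
       [-0.35482342, -0.81502954,  0.45806899, -0.7137736 ],
       [ 0.        ,  0.        ,  0.    
[... 179 characters left out ...]
 ,   1.        ]]), 'view': array([[-0.01941892, -0.99965635,  0.01760902, -0.00681833],
       [ 0.98694045, -0.01634903,  0.16025374, -0.52283951],
       [-0.15991078,  0.02049101,  0.98691877, -1.36118272],
       [ 0.        ,  0.        ,  0.        ,  1.        ]])}
{'camera_matrix': array([[371.64829954,   0.        , 320.62917035],
       [  0.        , 371.64829954, 238.20808418],
       [  0.        ,   0.        ,   1.        ]]), 'view': array([[ 0.34803225,  0.93747819, -0.00286167, -0.57230447],
       [-0.90304713,  0.33442711, -0.26956334,  0.0350222 ],
       [-0.25175273,  0.09640095,  0.96297841, -0.37922392],
       [ 0.        ,  0.        ,  0.        ,  1.        ]])}
```

View pics/top0.png

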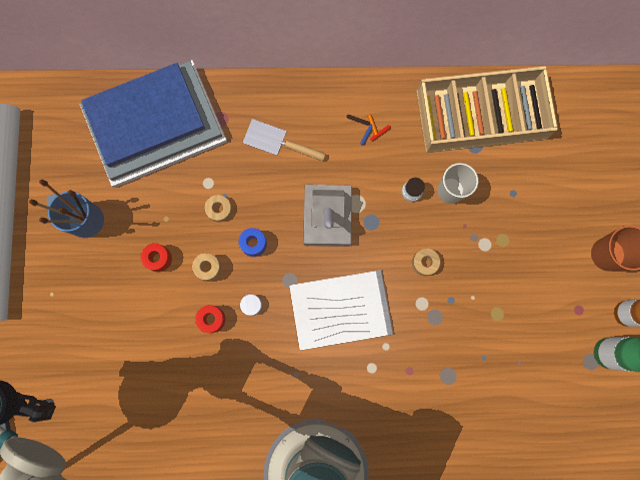

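View pics/side0.png

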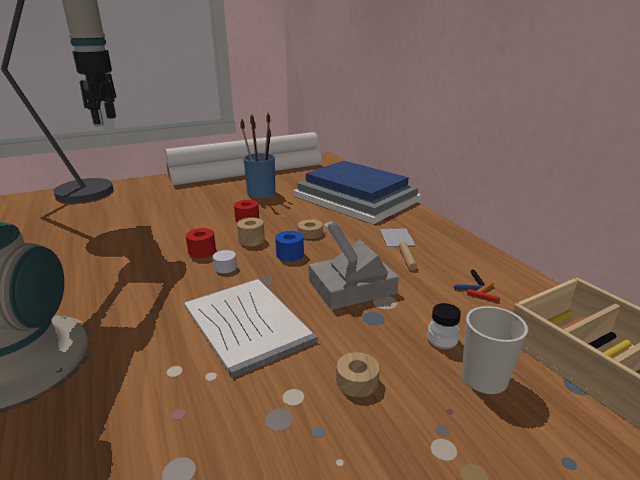

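```bash
python3 - <<'E'
import cv2,numpy as np
t=cv2.imread("pics/top0.png");s=cv2.imread("pics/side0.png")
def c(im,x,y,w,h,k): return cv2.resize(im[y:y+h,x:x+w],None,fx=k,fy=k,interpolation=cv2.INTER_CUBIC)
a=c(t,288,165,80,100,4) #320x400
b=c(s,300,215,120,100,4) #480x400
top=np.hstack([a,b])
r=np.hstack([c(t,192,183,50,50,4),c(t,181,242,50,50,4),c(t,402,237,50,50,4),c(s,333,345,50,50,4)])
cv2.imwrite("pics/m1.png",np.vstack([top,r]))
h=cv2.cvtColor(t,cv2.COLOR_BGR2HSV)
for p in [(208,208),(196,267),(217,198),(418,262),(427,252),(250,150),(260,200),(240,300),(440,300)]: print(p,h[p[1],p[0]],t[p[1],p[0]])
h=cv2.cvtColor(s,cv2.COLOR_BGR2HSV)
for p in [(345,375),(345,388),(240,232),(250,240),(310,236),(250,290),(400,400)]: print(p,h[p[1],p[0]])
E
```

```text
(208, 208) [ 17 120 216] [114 172 216]
(196, 267) [ 17 116 220] [120 178 220]
(217, 198) [ 17 118 214] [115 172 214]
(418, 262) [ 17 117 222] [120 178 222]
(427, 252) [ 17 118 194] [104 155 194]
(250, 150) [ 14 161 177] [ 65 116 177]
(260, 200) [ 14 164 185] [ 66 120 185]
(240, 300) [ 13 146 189] [ 81 127 189]
(440, 300) [ 13 162 189] [ 69 121 189]
(345, 375) [ 17  99 163]
(345, 388) [ 16 100  94]
(240, 232) [ 17 104  93]
(250, 240) [ 17 104  96]
(310, 236) [ 16 108  92]
(250, 290) [ 10  12 193]
(400, 400) [ 13 141 148]
```

View pics/m1.png

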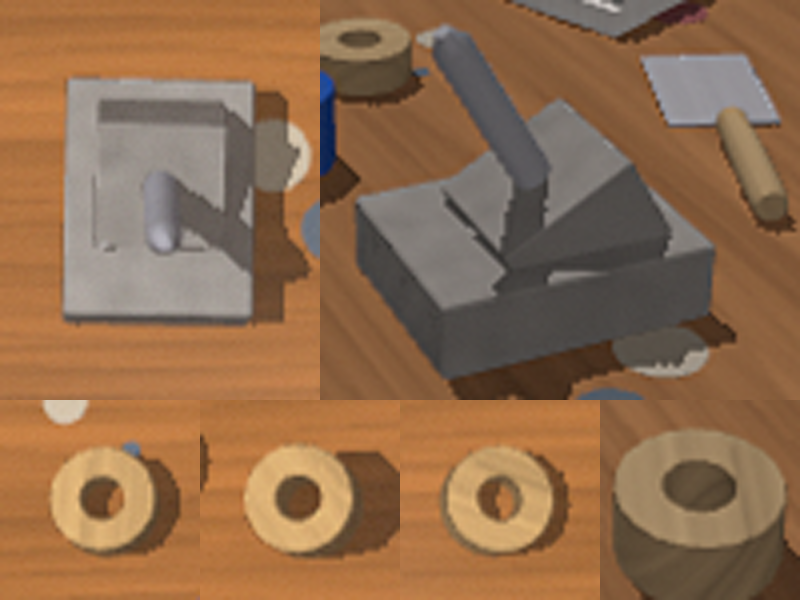

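The crops show the pale rings at top pixels (217,208), (206,267) and (427,262). (206,267) casts the longest shadow and looks thickest. The rod foot is near (328,210) and its tip near (328,226) in the top view. In the side view the foot is near (433,260) and the tip near (411,225).

Look-alikes: red (155,257) and (209,319), blue (252,242), white tin (251,305). None of these are pale wood, so I exclude them. Next I measure the heights.

```bash
cat > h.py <<'E'
import numpy as np,cv2
from rig import manip,eyes
def ray(n,p,cal=None):
    c=cal or eyes.get_calibration(n);K=c["camera_matrix"];V=c["view"];R=V[:3,:3];t=V[:3,3]
    d=np.array([(p[0]-K[0,2])/K[0,0],-(p[1]-K[1,2])/K[1,1],-1]);
    return -R.T@t, R.T@d
def onz(n,p,z):
    o,d=ray(n,p);return o+d*(z-o[2])/d[2]
def proj(n,P):
    c=eyes.get_calibration(n);q=c["view"][:3,:3]@np.array(P)+c["view"][:3,3]
    K=c["camera_matrix"];return np.array([K[0,2]+K[0,0]*q[0]/-q[2],K[1,2]-K[1,1]*q[1]/-q[2]])
def tri(p1,p2):
    o1,d1=ray("top",p1);o2,d2=ray("side",p2)
    A=np.stack([d1,-d2],1);s=np.linalg.lstsq(A,o2-o1,rcond=None)[0]
    a,b=o1+d1*s[0],o2+d2*s[1];return (a+b)/2,np.linalg.norm(a-b)
E
python3 - <<'E'
from h import *
t=cv2.imread("pics/top0.png");s=cv2.imread("pics/side0.png")
ht=cv2.cvtColor(t,cv2.COLOR_BGR2HSV)
hs=cv2.cvtColor(s,cv2.COLOR_BGR2HSV)
m=cv2.inRange(ht,(14,80,150),(21,136,255))
# side: pale wood
ms=cv2.inRange(hs,(14,60,40),(20,122,255))
def blob(m,x,y,r):
    z=np.zeros_like(m);z[y-r:y+r,x-r:x+r]=m[y-r:y+r,x-r:x+r]
    cs,_=cv2.findContours(z,cv2.RETR_EXTERNAL,cv2.CHAIN_APPROX_NONE)
    return max(cs,key=cv2.contourArea)
for (x,y),(u,v) in [((217,208),(310,228)),((206,267),(251,232)),((427,262),(358,374))]:
    c=blob(m,x,y,20);e=cv2.fitEllipse(c)
    cs=blob(ms,u,v,34 if v>300 else 20)
    b=cv2.boundingRect(cs)
    print("top",np.round(e[0],1),np.round(e[1],1),"side bbox",b,cv2.contourArea(cs))
    for h in (.024,.030,.046):
        P=onz("top",e[0],h)
        # predicted side bbox
        a=np.linspace(0,2*np.pi,60)
        q=np.array([proj("side",[P[0]+.031*np.cos(k),P[1]+.031*np.sin(k),z]) for k in a for z in(0,h)])
        # predicted dia in top px
        w=np.linalg.norm(proj("top",P+[0,.031,0])-proj("top",P-[0,.031,0]))
        print(h,np.round(P,4),"pred",np.round([*q.min(0),*(q.max(0)-q.min(0))],1),"w",round(w,1))
# arbor slab top corners
g=cv2.inRange(ht,(0,0,50),(179,60,255));
c=blob(g,328,215,36);print("slab",cv2.minAreaRect(c),cv2.boundingRect(c))
p=cv2.approxPolyDP(c,4,True)[:,0];print(p.tolist());print([np.round(onz("top",q,.04)[:2],4).tolist() for q in p.astype(float)])
# rod tip/foot: (from crop, 4x)
print(tri((288+162/4,165+240/4),(300+446/4-80,215+40/4)))
E
```

```text
top [217.1 207.2] [24.5 25.2] side bbox (297, 219, 26, 20) 368.0
0.024 [0.6028 0.2192 0.024 ] pred [297.6 218.5  25.8  20. ] w 26.6
0.03 [0.6015 0.2183 0.03  ] pred [297.1 216.5  25.9  22.2] w 26.8
0.046 [0.598  0.2159 0.046 ] pred [296.  211.1  26.1  28.3] w 27.1
top [205.1 266. ] [25.6 26.4] side bbox (237, 218, 28, 28) 632.5
0.024 [0.465  0.2457 0.024 ] pred [238.7 224.2  27.2  20.7] w 27.1
0.03 [0.4643 0.2447 0.03  ] pred [238.3 222.1  27.4  23. ] w 27.2
0.046 [0.4624 0.242  0.046 ] pred [237.2 216.5  28.1  29.2] w 27.5
top [426.4 261.3] [25.3 25.8] side bbox (336, 352, 44, 46) 1589.5
0.024 [ 0.4672 -0.2651  0.024 ] pred [336.4 354.2  43.8  43.2] w 26.7
0.03 [ 0.4665 -0.2639  0.03  ] pred [335.6 350.7  44.   46.3] w 26.8
0.046 [ 0.4646 -0.2607  0.046 ] pred [333.5 341.3  44.4  54.6] w 27.1
slab ((333.5, 215.0), (60.0, 59.0), 90.0) (304, 185, 60, 61)
[[305, 185], [304, 244], [348, 245], [350, 212], [360, 211], [363, 199], [351, 196], [350, 186]]
[[0.6488, 0.0131], [0.51, 0.0176], [0.506, -0.0832], [0.5831, -0.09], [0.5851, -0.1132], [0.6134, -0.121], [0.621, -0.0933], [0.6449, -0.0917]]
(array([ 0.53442071, -0.03562838,  0.1412516 ]), np.float64(0.0005870727827388807))
```

Call:
{"fn": "drive_tool", "kwargs": {"rows": [[[0, 0, 0.178], [2.5, -4.8, 0.3], 8.5], [[0, 0, 0.178], [2.5, -4.8, 0.3], 8.5], [[0, 0, 0], [2.5, -4.8, 0.3], 8.5], [[0, 0, 0], [2.5, -4.8, 0.3], 8.5], [[0, 0, 0], [2.5, -4.8, 0.3], 8.5], [[0, 0, 0], [2.5, -4.8, 0.3], 8.5], [[0, 0, 0], [2.5, -4.8, 0.3], 8.5], [[0, 0, 0], [2.5, -4.8, 0.3], 8.5]]}}

```text
clock: 1.1
position: [0.4006, 0.1534, 0.2662]
ee_rot: [-0.0, -0.0, 1.0, 0.0]
contact_force: [0.5, 0.8, -0.4]
width: 0.0848
gripper_force: 0.0
```

Call:
{"fn": "drive_tool", "kwargs": {"rows": [[[0, 0, 0], [2.5, -4.8, 0.3], 8.5], [[0, 0, 0], [2.5, -4.8, 0.3], 8.5], [[0, 0, 0], [2.5, -4.8, 0.3], 8.5], [[0, 0, 0], [2.5, -4.8, 0.3], 8.5], [[0, 0, 0], [0, 0, 0], 8.5], [[0, 0, 0], [0, 0, 0], 8.5]]}}

```text
clock: 1.85
position: [0.4996, -0.0367, 0.2777]
ee_rot: [-0.001, 0.0, 1.0, 0.001]
contact_force: [-0.5, 0.6, 0.1]
width: 0.0852
gripper_force: 0.0
```

```bash
python3 - <<'E'
from h import *
import json
s=manip.get_state();print(s['clock'],s['position'],s['ee_rot'],s['qpos'])
c=eyes.get_calibration("wrist");im=eyes.get_image("wrist")
np.savez("pics/w1.npz",V=c["view"],K=c["camera_matrix"]);cv2.imwrite("pics/w1.png",im[:,:,::-1])
E
```

```text
1.85 [ 0.49962218 -0.03665428  0.27772551] [-9.31749960e-04  2.49700811e-04  9.99999349e-01  6.09708045e-04] [-2.12781664e-01  1.45548940e-01  1.58992893e+00  8.09579298e-04
  1.40819363e+00 -1.78321048e+00]
```

View pics/w1.png

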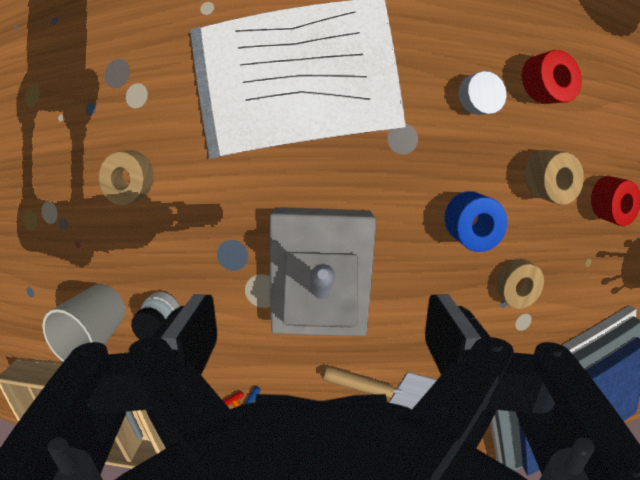

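The wrist view shows the plinth slab at about (271–375, 210–334). The rod tip is at (318,270) and the foot at about (322,290). Pale rings are at (125,178), (556,177) and (520,283). I'll measure these precisely in a rectified zoom.

```bash
cat >> h.py <<'E'
def load(n):
    z=np.load(f"pics/{n}.npz");return z["V"],z["K"]
def rect(n,ctr,f,size):
    V,K=load(n);im=cv2.imread(f"pics/{n}.png")
    d=cv2.fisheye.undistortPoints(np.array([[ctr]],float),K,np.zeros(4))[0,0]
    Kn=np.array([[f,0,size[0]/2-f*d[0]],[0,f,size[1]/2-f*d[1]],[0,0,1.]])
    m1,m2=cv2.fisheye.initUndistortRectifyMap(K,np.zeros(4),np.eye(3),Kn,size,cv2.CV_32FC1)
    return cv2.remap(im,m1,m2,cv2.INTER_CUBIC),Kn,V
def rayK(K,V,p): return ray("",p,dict(camera_matrix=K,view=V))
def onzK(K,V,p,z):
    o,d=rayK(K,V,p);return o+d*(z-o[2])/d[2]
E
python3 - <<'E'
from h import *
r,K,V=rect("w1",(321,272),1500,(800,600));cv2.imwrite("pics/w1r.png",r);np.savez("pics/w1r.npz",K=K,V=V)
for n,c,zs in [("thick",(556,177),.046),("med",(125,178),.03),("thin",(522,283),.024)]:
    q,Kq,Vq=rect("w1",c,800,(240,240))
    h=cv2.cvtColor(q,cv2.COLOR_BGR2HSV)
    m=cv2.inRange(h,(14,50,150 if n!="med" else 120),(22,136,255))
    m=cv2.morphologyEx(m,cv2.MORPH_OPEN,np.ones((3,3)))
    cv2.imwrite(f"pics/m_{n}.png",np.hstack([q,cv2.cvtColor(m,cv2.COLOR_GRAY2BGR)]))
    cs,hi=cv2.findContours(m,cv2.RETR_CCOMP,cv2.CHAIN_APPROX_NONE)
    holes=[c for c,k in zip(cs,hi[0]) if k[3]>=0 and cv2.contourArea(c)>80]
    o=max(cs,key=cv2.contourArea);e=cv2.fitEllipse(o)
    print(n,"outer",np.round(onzK(Kq,Vq,e[0],zs),4),np.round(e[1],1),[ (np.round(onzK(Kq,Vq,cv2.fitEllipse(c)[0],zs),4),np.round(cv2.fitEllipse(c)[1],1)) for c in holes])
a=[cv2.imread(f"pics/m_{n}.png") for n in ("thick","med","thin")]
cv2.imwrite("pics/m2.png",np.vstack([r[20:580],]))
cv2.imwrite("pics/m3.png",cv2.resize(np.vstack(a),(400,600)))
E
```

```text
thick outer [0.4599 0.2407 0.046 ] [120.9 148.3] [(array([0.4604, 0.2405, 0.046 ]), array([56.1, 68.4]))]
med outer [ 0.4607 -0.2646  0.03  ] [107.1 140.6] [(array([ 0.4656, -0.2648,  0.03  ]), array([51.3, 61.4]))]
thin outer [0.6004 0.2182 0.024 ] [ 99.7 120.8] [(array([0.6007, 0.218 , 0.024 ]), array([47. , 56.4]))]
```

View pics/w1r.png

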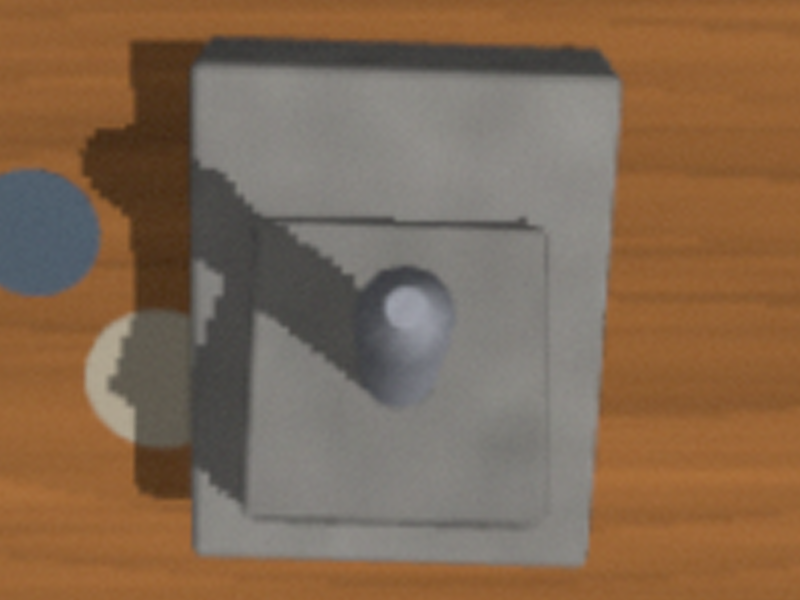

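View pics/m3.png

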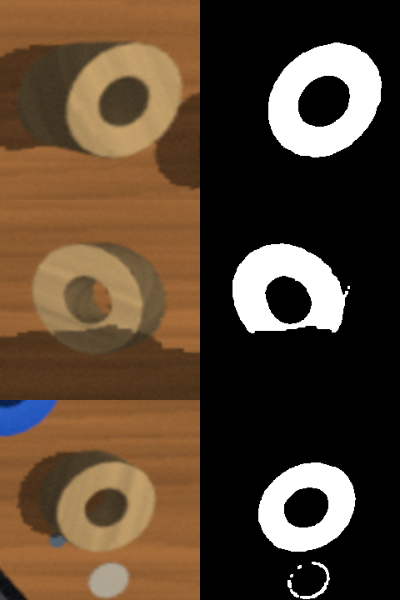

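The zoom shows the seat corners at (258,222), (546,232), (548,525) and (247,514), with the tip disc at (408,307). The slab top corners are at (193,62), (620,80), (585,565) and (193,553). All three ring masks are sound: (.460,.2405), (.4656,-.2645) and (.6006,.218). Next I solve x, y and yaw of the arbor from these corners.

```bash
python3 - <<'E'
from h import *
from scipy.optimize import least_squares
z=np.load("pics/w1r.npz");K,V=z["K"],z["V"]
c,s=np.cos(np.pi/6),.5
L=[];P=[]
for (a,b),p in zip([(-1,-1),(-1,1),(1,1),(1,-1)],[(258,222),(546,232),(548,525),(247,514)]): L.append((a*.037*c,b*.037,.065+a*.037*s));P.append(p)
for (a,b),p in zip([(-1,-1),(-1,1),(1,1),(1,-1)],[(193,62),(620,80),(585,565),(193,553)]): L.append((a*.07,b*.055,.04));P.append(p)
L.append((-.095*s,0,.065+.095*c));P.append((408,307))
L=np.array(L);P=np.array(P,float)
def pr(v,dz=0):
    R=np.array([[np.cos(v[2]),-np.sin(v[2]),0],[np.sin(v[2]),np.cos(v[2]),0],[0,0,1]])
    W=L@R.T+[v[0],v[1],0]
    q=W@V[:3,:3].T+V[:3,3]
    return np.stack([K[0,2]+K[0,0]*q[:,0]/-q[:,2],K[1,2]-K[1,1]*q[:,1]/-q[:,2]],1)
for idx in [range(9),range(4),range(4,8),[0,1,2,3,8]]:
    idx=list(idx)
    r=least_squares(lambda v:(pr(v)-P)[idx].ravel(),[.58,-.037,0]);print(idx,np.round(r.x,4),"\n",np.round((pr(r.x)-P),1).tolist())
# top-view check
v=least_squares(lambda v:(pr(v)-P).ravel(),[.58,-.037,0]).x
print("top: tip pred",proj("top",[v[0]-.0475*np.cos(v[2]),v[1]-.0475*np.sin(v[2]),.1473]),"slab centre",proj("top",[v[0],v[1],.04]),"seen (327.6,215)")
o=onzK(K,V,(408,307),.1473);print("tip",o)
E
```

```text
[0, 1, 2, 3, 4, 5, 6, 7, 8] [ 0.5788 -0.0379 -0.0341] 
 [[-0.7, -5.4], [2.8, -6.0], [-0.5, 0.6], [-5.9, 2.3], [-3.8, 0.2], [6.9, -3.3], [4.1, 7.2], [-2.1, 7.2], [-0.3, 0.2]]
[0, 1, 2, 3] [ 0.5794 -0.0376 -0.0293] 
 [[-0.2, -2.5], [3.2, -4.5], [1.2, 2.2], [-4.1, 5.1], [-4.0, 3.5], [6.6, -2.1], [6.3, 8.3], [0.2, 10.0], [-0.1, 3.1]]
[4, 5, 6, 7] [ 0.5782 -0.0382 -0.0359] 
 [[-1.9, -8.0], [1.7, -8.0], [-2.2, -1.5], [-7.7, -0.3], [-4.8, -2.6], [6.1, -5.3], [2.4, 5.5], [-3.9, 4.8], [-1.7, -2.9]]
[0, 1, 2, 3, 8] [ 0.5792 -0.0376 -0.0293] 
 [[-0.2, -3.3], [3.2, -5.2], [1.2, 1.4], [-4.1, 4.4], [-4.0, 2.7], [6.7, -2.8], [6.3, 7.7], [0.2, 9.4], [-0.0, 2.1]]
top: tip pred [328.88033916 226.03405275] slab centre [327.54585732 214.16142682] seen (327.6,215)
tip [ 0.53129035 -0.03622039  0.1473    ]
```

Call:
{"fn": "drive_tool", "kwargs": {"rows": [[[0, 0, 0], [-0.66, 4.62, 0], 8.5], [[0, 0, 0], [-0.66, 4.62, 0], 8.5], [[0, 0, 0], [-0.66, 4.62, 0], 8.5], [[0, 0, 0], [-0.66, 4.62, -3], 8.5], [[0, 0, 0], [-0.66, 4.62, -4], 8.5], [[0, 0, 0], [-0.66, 4.62, -4], 8.5], [[0, 0, 0], [0, 0, -4], 8.5], [[0, 0, 0], [0, 0, -3], 8.5]], "force": 60}}

```text
clock: 2.9
position: [0.4581, 0.2419, 0.0969]
ee_rot: [-0.001, -0.002, 1.0, -0.0]
contact_force: [-0.6, 0.2, -0.3]
width: 0.0853
gripper_force: 0.0
```

Call:
{"fn": "drive_tool", "kwargs": {"rows": [[[0, 0, 0], [0, 0, 0], 8.5], [[0, 0, 0], [0, 0, 0], 8.5]]}}

```text
clock: 3.15
position: [0.4609, 0.241, 0.0996]
ee_rot: [0.001, -0.001, 1.0, 0.0]
contact_force: [0.2, 0.2, 0.0]
width: 0.0845
gripper_force: 0.0
```

Call:
{"fn": "drive_tool", "kwargs": {"rows": [[[0, 0, 0], [-0.05, -0.05, -2], 8.5], [[0, 0, 0], [0, 0, -2], 8.5], [[0, 0, 0], [0, 0, -1.5], 8.5], [[0, 0, 0], [0, 0, 0], 7.5], [[0, 0, 0], [0, 0, 0], 5.5], [[0, 0, 0], [0, 0, 0], 5.5], [[0, 0, 0], [0, 0, 0], 5.5], [[0, 0, 0], [0, 0, 0], 5.5]], "force": 60}}

```text
clock: 4.15
position: [0.4613, 0.2401, 0.0448]
ee_rot: [0.001, -0.0, 1.0, 0.001]
contact_force: [-0.2, 0.3, 5.8]
width: 0.0582
gripper_force: 65.5
```

```bash
python3 - <<'E'
from h import *
s=manip.get_state();print(s['width'],s['position'],s['contact_force'],s['moment'])
c=eyes.get_calibration("wrist");im=eyes.get_image("wrist")[:,:,::-1];sd=eyes.get_image("side")[:,:,::-1]
a=cv2.resize(im,(480,360));b=cv2.resize(sd[190:280,190:310],(480,360),interpolation=cv2.INTER_CUBIC)
cv2.imwrite("pics/g1.png",np.hstack([a,b])[:,:800])
cv2.imwrite("pics/g1.png",cv2.resize(np.hstack([a,b]),(800,300)))
E
```

```text
0.05815601520268681 [0.46129584 0.24014426 0.04479308] [-0.24730839  0.32998796  5.8277702 ] [-0.01507578  0.08802511  0.01688792]
```

View pics/g1.png

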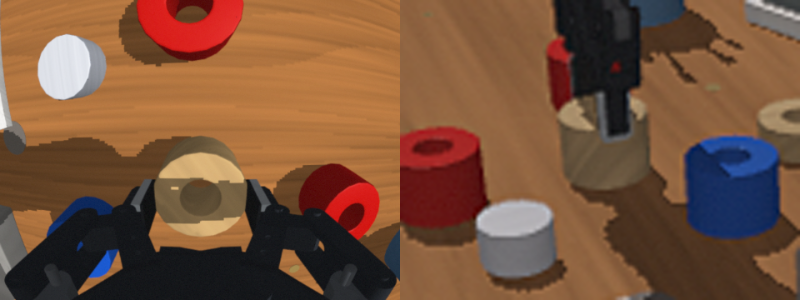

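The grip looks good: the ring is upright and square between the pads, with the tips well below its rim.

Call:
{"fn": "drive_tool", "kwargs": {"rows": [[[0, 0, 0], [0, 0, 3], 5.5], [[0, 0, 0], [0, 0, 5], 5.5], [[0, 0, 0], [0, 0, 5], 5.5], [[0, 0, 0], [0, 0, 5], 5.5], [[0, 0, 0], [0.06, -4.57, 0.5], 5.5], [[0, 0, 0], [0.06, -4.57, 0.5], 5.5], [[0, 0, 0], [0.06, -4.57, 0.5], 5.5], [[0, -0.131, 0], [0.06, -4.57, 0.5], 5.5]], "force": 60}}

```text
clock: 5.25
position: [0.4649, 0.0551, 0.2437]
ee_rot: [0.068, -0.0, 0.998, -0.0]
contact_force: [0.5, 0.1, -1.0]
width: 0.0579
gripper_force: 65.6
```

Call:
{"fn": "drive_tool", "kwargs": {"rows": [[[0, -0.131, 0], [0.06, -4.57, 0.5], 5.5], [[0, -0.131, 0], [0.06, -4.57, 0.5], 5.5], [[0, -0.1306, 0], [0, 0, 0.7], 5.5], [[0, 0, -0.031], [0, 0, 0], 5.5], [[0, 0, 0], [0, 0, 0], 5.5], [[0, 0, 0], [0, 0, 0], 5.5]]}}

```text
clock: 6.0
position: [0.464, -0.0344, 0.2606]
ee_rot: [0.259, 0.014, 0.966, -0.004]
contact_force: [0.8, -0.4, -1.9]
width: 0.0583
gripper_force: 65.6
```

```bash
cat >> h.py <<'E'
O=np.array([.579,-.0377,.065]);psi=-.031
U=np.array([-.5*np.cos(psi),-.5*np.sin(psi),np.cos(np.pi/6)])
XA=np.array([np.cos(np.pi/6)*np.cos(psi),np.cos(np.pi/6)*np.sin(psi),.5]);YA=np.array([-np.sin(psi),np.cos(psi),0])
from scipy.spatial.transform import Rotation as Ro
def where():
    P=[];Q=[]
    s=manip.get_state();p=s['position'];w=s['ee_rot']
    Rm=Ro.from_quat([w[1],w[2],w[3],w[0]]).as_matrix();d=p-O
    # wanted tool: z=-U, y=+-YA
    yy=YA*np.sign(YA@Rm[:,1]);W=np.stack([np.cross(yy,-U),yy,-U],1)
    print("clk",s['clock'],"pos",p.round(4),"along/xA/yA mm",(np.array([d@U,d@XA,d@YA])*1e3).round(1),"turn left",(Ro.from_matrix(W@Rm.T).as_rotvec()).round(4),"w",s['width'],"F",s['contact_force'].round(1),"g",s['gripper_force'])
E
python3 - <<'E'
from h import *
where()
c=eyes.get_calibration("wrist");im=eyes.get_image("wrist");np.savez("pics/w2.npz",V=c["view"],K=c["camera_matrix"]);cv2.imwrite("pics/w2.png",im[:,:,::-1])
where();eyes.get_image("side");where()
E
```

```text
clk 6.0 pos [ 0.464  -0.0344  0.2606] along/xA/yA mm [ 2.269e+02 -1.800e+00 -2.000e-01] turn left [ 0.0003  0.0002 -0.0013] w 0.05833579255711547 F [ 0.8 -0.4 -1.9] g 65.64781904162373
clk 6.05 pos [ 0.4641 -0.0343  0.2605] along/xA/yA mm [ 2.268e+02 -1.800e+00 -2.000e-01] turn left [ 0.0002  0.     -0.0013] w 0.05829516117911689 F [-0.2  0.1 -2. ] g 65.64793699595612
clk 6.1 pos [ 0.4642 -0.0343  0.2604] along/xA/yA mm [ 2.267e+02 -1.800e+00 -2.000e-01] turn left [ 0.0001 -0.0001 -0.0012] w 0.05820083475815956 F [ 0.1 -0.4 -1.9] g 65.64799908665009
```

Call:
{"fn": "drive_tool", "kwargs": {"rows": [[[0, 0, 0], [1.16, -0.035, -1.9], 5.5], [[0, 0, 0], [1.16, -0.035, -1.9], 5.5], [[0, 0, 0], [1.16, -0.035, -1.9], 5.5], [[0, 0, 0], [0, 0, 0], 5.5], [[0, 0, 0], [0, 0, 0], 5.5]]}}

```text
clock: 6.72
position: [0.4989, -0.0355, 0.2037]
ee_rot: [0.259, 0.015, 0.966, -0.004]
contact_force: [0.3, 0.3, -0.5]
width: 0.0586
gripper_force: 65.6
```

```bash
python3 - <<'E'
from h import *
where()
im=eyes.get_image("wrist")[:,:,::-1];sd=eyes.get_image("side")[:,:,::-1];tp=eyes.get_image("top")[:,:,::-1]
cv2.imwrite("pics/w3.png",im);cv2.imwrite("pics/s3.png",sd);cv2.imwrite("pics/t3.png",tp)
a=cv2.resize(im,(400,300));b=cv2.resize(sd[170:320,260:460],(400,300),interpolation=cv2.INTER_CUBIC)
cv2.imwrite("pics/g2.png",np.hstack([a,b]))
E
```

```text
clk 6.725 pos [ 0.4989 -0.0355  0.2037] along/xA/yA mm [160.2  -0.   -0.2] turn left [ 0.      0.0002 -0.0007] w 0.058631950022729494 F [ 0.3  0.3 -0.5] g 65.63021039008163
```

View pics/g2.png

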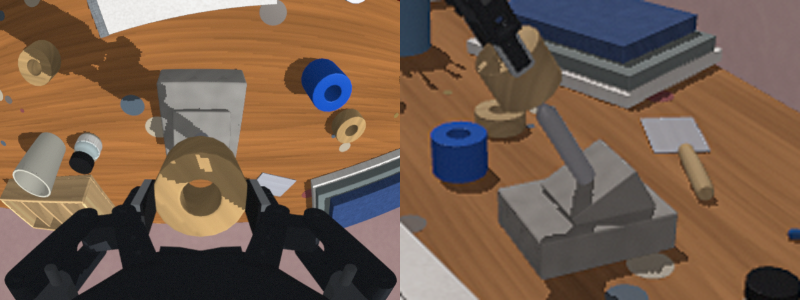

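The ring sits coaxial above the rod, with the rod tip just below the bore. I'll insert in small steps and watch the force.

Call:
{"fn": "drive_tool", "kwargs": {"rows": [[[0, 0, 0], [0.3, -0.01, -0.52], 5.5], [[0, 0, 0], [0.3, -0.01, -0.52], 5.5], [[0, 0, 0], [0.3, -0.01, -0.52], 5.5], [[0, 0, 0], [0.3, -0.01, -0.52], 5.5], [[0, 0, 0], [0.3, -0.01, -0.52], 5.5], [[0, 0, 0], [0.3, -0.01, -0.52], 5.5], [[0, 0, 0], [0.3, -0.01, -0.52], 5.5], [[0, 0, 0], [0, 0, 0], 5.5]]}}

```text
clock: 7.88
position: [0.5195, -0.0361, 0.1663]
ee_rot: [0.258, 0.015, 0.966, -0.004]
contact_force: [0.7, -0.2, -1.4]
width: 0.0586
gripper_force: 65.7
```

Call:
{"fn": "drive_tool", "kwargs": {"rows": [[[0, 0, 0], [0.3, -0.01, -0.52], 5.5], [[0, 0, 0], [0.3, -0.01, -0.52], 5.5], [[0, 0, 0], [0.3, -0.01, -0.52], 5.5], [[0, 0, 0], [0.3, -0.01, -0.52], 5.5], [[0, 0, 0], [0.3, -0.01, -0.52], 5.5], [[0, 0, 0], [0.3, -0.01, -0.52], 5.5], [[0, 0, 0], [0.3, -0.01, -0.52], 5.5], [[0, 0, 0], [0, 0, 0], 5.5]]}}

```text
clock: 8.88
position: [0.5406, -0.0369, 0.1299]
ee_rot: [0.258, 0.015, 0.966, -0.004]
contact_force: [0.1, -0.2, -1.4]
width: 0.0583
gripper_force: 65.7
```

```bash
python3 -c "
from h import *
where()"
```

```text
clk 8.875 pos [ 0.5406 -0.0369  0.1299] along/xA/yA mm [75.5 -0.8 -0.4] turn left [-0.0003 -0.0009 -0.0002] w 0.05828584964780696 F [ 0.1 -0.2 -1.4] g 65.65934623999055
```

Call:
{"fn": "drive_tool", "kwargs": {"rows": [[[0, 0, 0], [0.27, 0, -0.42], 5.5], [[0, 0, 0], [0.27, 0, -0.42], 5.5], [[0, 0, 0], [0.27, 0, -0.42], 5.5], [[0, 0, 0], [0.25, -0.01, -0.43], 5.5], [[0, 0, 0], [0.08, 0, -0.13], 5.5], [[0, 0, 0], [0.05, 0, -0.09], 5.5], [[0, 0, 0], [0, 0, 0], 5.5]]}}

```text
clock: 9.75
position: [0.5525, -0.0371, 0.1114]
ee_rot: [0.259, 0.015, 0.966, -0.004]
contact_force: [-0.2, 0.2, -1.1]
width: 0.0583
gripper_force: 65.7
```

```bash
python3 -c "
from h import *
where()"
```

```text
clk 9.75 pos [ 0.5525 -0.0371  0.1114] along/xA/yA mm [53.5  0.3 -0.2] turn left [ 0.      0.0001 -0.0002] w 0.05825776558060473 F [-0.2  0.2 -1.1] g 65.65922493988182
```

Call:
{"fn": "drive_tool", "kwargs": {"rows": [[[0, 0, 0], [0.05, 0, -0.09], 5.5], [[0, 0, 0], [0.05, 0, -0.09], 5.5], [[0, 0, 0], [0.03, 0, -0.05], 5.5], [[0, 0, 0], [0, 0, 0], 5.5]]}}

```text
clock: 10.25
position: [0.5538, -0.037, 0.1091]
ee_rot: [0.259, 0.015, 0.966, -0.004]
contact_force: [0.2, 0.2, -0.6]
width: 0.0584
gripper_force: 65.7
```

Call:
{"fn": "drive_tool", "kwargs": {"rows": [[[0, 0, 0], [0, 0, 0], 5.8], [[0, 0, 0], [0, 0, 0], 6.0], [[0, 0, 0], [0, 0, 0], 6.2], [[0, 0, 0], [0, 0, 0], 6.5], [[0, 0, 0], [0, 0, 0], 7.0], [[0, 0, 0], [0, 0, 0], 7.5]], "force": 20}}

```text
clock: 11.0
position: [0.5539, -0.0371, 0.1092]
ee_rot: [0.259, 0.015, 0.966, -0.004]
contact_force: [0.4, -0.1, 0.6]
width: 0.0749
gripper_force: 0.0
```

Call:
{"fn": "drive_tool", "kwargs": {"rows": [[[0, 0, 0], [-0.5, 0.015, 0.87], 7.5], [[0, 0, 0], [-0.5, 0.015, 0.87], 7.5], [[0, 0, 0], [-0.5, 0.015, 0.87], 6], [[0, 0, 0], [0, 0, 0], 4.2], [[0, 0, 0], [0, 0, 0], 4.2], [[0, 0, 0], [0, 0, 0], 4.2]]}}

```text
clock: 11.75
position: [0.5387, -0.0366, 0.135]
ee_rot: [0.259, 0.015, 0.966, -0.004]
contact_force: [-0.4, 0.1, -0.6]
width: 0.0421
gripper_force: 0.0
```

```bash
python3 - <<'E'
from h import *
where()
sd=eyes.get_image("side")[:,:,::-1];w=eyes.get_image("wrist")[:,:,::-1]
cv2.imwrite("pics/s4.png",sd);cv2.imwrite("pics/w4.png",w)
# pale mask bbox and expected silhouette of ring at underside t=0 and 7mm
m=cv2.inRange(cv2.cvtColor(sd,cv2.COLOR_BGR2HSV),(14,50,40),(21,122,255));z=np.zeros_like(m);z[195:300,330:400]=m[195:300,330:400]
c=max(cv2.findContours(z,cv2.RETR_EXTERNAL,cv2.CHAIN_APPROX_NONE)[0],key=cv2.contourArea);print("seen",cv2.boundingRect(c),cv2.contourArea(c))
for t in (0,.004,.008):
    q=np.array([proj("side",O+U*(t+k)+.031*(XA*np.cos(a)+YA*np.sin(a))) for k in (0,.046) for a in np.linspace(0,6.283,60)])
    print(t,q.min(0).round(1),(q.max(0)-q.min(0)).round(1))
E
```

```text
clk 11.75 pos [ 0.5387 -0.0366  0.135 ] along/xA/yA mm [80.7  0.1 -0.1] turn left [-0.0001 -0.0004 -0.0002] w 0.04206529229000826 F [-0.4  0.1 -0.6] g 0.0
seen (330, 231, 37, 41) 909.0
0 [327.3 229.2] [40.9 41.4]
0.004 [326.3 227.7] [41.  41.5]
0.008 [325.3 226.1] [41.1 41.6]
```

Call:
{"fn": "drive_tool", "kwargs": {"rows": [[[0, 0, 0], [0.35, -0.01, -0.61], 4.2], [[0, 0, 0], [0.35, -0.01, -0.61], 4.2], [[0, 0, 0], [0.25, -0.01, -0.43], 4.2], [[0, 0, 0], [0, 0, 0], 4.2]]}}

```text
clock: 12.35
position: [0.5483, -0.0368, 0.118]
ee_rot: [0.258, 0.015, 0.966, -0.004]
contact_force: [-0.2, 0.9, -0.2]
width: 0.0417
gripper_force: 0.0
```

Call:
{"fn": "drive_tool", "kwargs": {"rows": [[[0, 0, 0], [0.05, 0, -0.09], 4.2], [[0, 0, 0], [0.05, 0, -0.09], 4.2], [[0, 0, 0], [0, 0, 0], 4.2]]}}

```text
clock: 12.72
position: [0.5493, -0.0369, 0.117]
ee_rot: [0.259, 0.015, 0.966, -0.004]
contact_force: [-0.2, -0.4, 0.0]
width: 0.0421
gripper_force: 0.0
```

Call:
{"fn": "drive_tool", "kwargs": {"rows": [[[0, 0, 0], [0.05, 0, -0.09], 4.2], [[0, 0, 0], [0.05, 0, -0.09], 4.2], [[0, 0, 0], [0, 0, 0], 4.2]]}}

```text
clock: 13.1
position: [0.5503, -0.0369, 0.1151]
ee_rot: [0.259, 0.015, 0.966, -0.004]
contact_force: [-0.4, -0.5, 0.0]
width: 0.0418
gripper_force: 0.0
```

Call:
{"fn": "drive_tool", "kwargs": {"rows": [[[0, 0, 0], [0.05, 0, -0.09], 4.2], [[0, 0, 0], [0.05, 0, -0.09], 4.2], [[0, 0, 0], [0, 0, 0], 4.2]]}}

```text
clock: 13.48
position: [0.5513, -0.0369, 0.1132]
ee_rot: [0.259, 0.015, 0.966, -0.004]
contact_force: [0.5, -0.8, -0.3]
width: 0.0418
gripper_force: 0.0
```

Call:
{"fn": "drive_tool", "kwargs": {"rows": [[[0, 0, 0], [0.05, 0, -0.09], 4.2], [[0, 0, 0], [0, 0, 0], 4.2]]}}

```text
clock: 13.72
position: [0.5518, -0.0369, 0.1126]
ee_rot: [0.259, 0.015, 0.966, -0.004]
contact_force: [-1.7, -0.0, 3.8]
width: 0.0421
gripper_force: 1.6
```

Call:
{"fn": "drive_tool", "kwargs": {"rows": [[[0, 0, 0], [0.05, 0, -0.09], 4.2], [[0, 0, 0], [0, 0, 0], 4.2]]}}

```text
clock: 13.98
position: [0.5518, -0.0369, 0.1126]
ee_rot: [0.259, 0.015, 0.966, -0.004]
contact_force: [-9.7, -1.4, 12.5]
width: 0.0422
gripper_force: 8.2
```

Call:
{"fn": "drive_tool", "kwargs": {"rows": [[[0, 0, 0], [-0.5, 0.015, 0.87], 4.2], [[0, 0, 0], [-2.5, 0.08, 4.33], 4.2], [[0, 0, 0], [-2.5, 0.08, 4.33], 8.5], [[0, 0.131, 0], [-0.62, -4.58, 0], 8.5], [[0, 0.131, 0], [-0.62, -4.58, 0], 8.5], [[0, 0.131, 0], [-0.62, -4.58, 0], 8.5], [[0, 0.1306, 0], [-0.62, -4.58, 0], 8.5], [[0, 0, 0.031], [-0.62, -4.58, 0], 8.5]], "force": 60}}

```text
clock: 14.98
position: [0.4682, -0.2664, 0.2067]
ee_rot: [0.0, -0.003, 1.0, -0.008]
contact_force: [-0.5, -0.3, -0.2]
width: 0.0851
gripper_force: 0.0
```

Call:
{"fn": "drive_tool", "kwargs": {"rows": [[[0, 0, 0], [0, 0, -2], 8.5], [[0, 0, 0], [0, 0, 0], 8.5], [[0, 0, 0], [0, 0, 0], 8.5]]}}

```text
clock: 15.35
position: [0.4664, -0.2639, 0.1873]
ee_rot: [0.0, -0.002, 1.0, -0.008]
contact_force: [0.7, 0.5, -0.3]
width: 0.085
gripper_force: 0.0
```

```bash
cat >> h.py <<'E'
def ringw(tag,P,zs,vmin=120):
    """ring near P, measured by wrist camera"""
    c=eyes.get_calibration("wrist");K=c["camera_matrix"];V=c["view"];s=manip.get_state();im=eyes.get_image("wrist")[:,:,::-1]
    cv2.imwrite(f"pics/{tag}.png",im);np.savez(f"pics/{tag}.npz",V=V,K=K)
    q=V[:3,:3]@np.array(P)+V[:3,3];d=np.array([[[q[0]/-q[2],-q[1]/-q[2]]]])
    px=cv2.fisheye.distortPoints(d,K,np.zeros(4))[0,0]
    r,Kq,_=rect(tag,tuple(px),700,(400,400))
    m=cv2.inRange(cv2.cvtColor(r,cv2.COLOR_BGR2HSV),(13,40,vmin),(23,136,255));m=cv2.morphologyEx(m,cv2.MORPH_OPEN,np.ones((3,3)))
    cs,hi=cv2.findContours(m,cv2.RETR_CCOMP,cv2.CHAIN_APPROX_NONE)
    print("px",px.round(),"tcp",s['position'].round(4),s['ee_rot'].round(4))
    for c,k in zip(cs,hi[0]):
        if cv2.contourArea(c)>300: e=cv2.fitEllipse(c);print("hole" if k[3]>=0 else "outer",onzK(Kq,V,e[0],zs).round(4),np.round(e[1],1))
E
python3 - <<'E'
from h import *
ringw("w5",(.4656,-.2645,.03),.03)
E
```

```text
px [325. 223.] tcp [ 0.4664 -0.2639  0.1873] [ 3.0e-04 -2.3e-03  1.0e+00 -7.8e-03]
outer [ 0.4644 -0.2652  0.03  ] [139.2 143.3]
hole [ 0.4653 -0.2651  0.03  ] [60.9 61.7]
```

Call:
{"fn": "drive_tool", "kwargs": {"rows": [[[0.0156, 0, 0], [-0.13, -0.12, -4.5], 8.5], [[0, 0, 0], [0, 0, -4.5], 8.5], [[0, 0, 0], [0, 0, -4.5], 8.5], [[0, 0, 0], [0, 0, -2], 8.5], [[0, 0, 0], [0, 0, -1.8], 8.5], [[0, 0, 0], [0, 0, 0], 8.5], [[0, 0, 0], [0, 0, 0], 8.5]]}}

```text
clock: 16.27
position: [0.4659, -0.2656, 0.0149]
ee_rot: [0.001, -0.003, 1.0, -0.001]
contact_force: [1.1, -0.1, 0.3]
width: 0.0852
gripper_force: 0.0
```

Call:
{"fn": "drive_tool", "kwargs": {"rows": [[[0, 0, 0], [0, 0, 0], 7], [[0, 0, 0], [0, 0, 0], 5.5], [[0, 0, 0], [0, 0, 0], 5.5], [[0, 0, 0], [0, 0, 0], 5.5], [[0, 0, 0], [0, 0, 0], 5.5]], "force": 60}}

```text
clock: 16.9
position: [0.4657, -0.2657, 0.0154]
ee_rot: [0.001, -0.002, 1.0, -0.0]
contact_force: [-0.0, 1.8, 8.0]
width: 0.0599
gripper_force: 64.1
```

Call:
{"fn": "drive_tool", "kwargs": {"rows": [[[0, 0, 0], [0, 0, 3], 5.5], [[0, 0, 0], [0, 0, 5], 5.5], [[0, 0, 0], [0, 0, 5], 5.5], [[0, 0, 0], [0, 0, 5.5], 5.5], [[0, -0.131, 0], [0.46, 4.62, 0.42], 5.5], [[0, -0.131, 0], [0.46, 4.62, 0.42], 5.5], [[0, -0.131, 0], [0.46, 4.62, 0.42], 5.5], [[0, -0.1306, 0], [0.46, 4.62, 0.42], 5.5]]}}

```text
clock: 17.9
position: [0.483, -0.0793, 0.2165]
ee_rot: [0.261, -0.002, 0.965, -0.001]
contact_force: [1.0, 0.6, -0.8]
width: 0.0591
gripper_force: 65.3
```

Call:
{"fn": "drive_tool", "kwargs": {"rows": [[[0, 0, -0.036], [0.46, 4.62, 0.42], 5.5], [[0, 0, 0], [0, 0, 0], 5.5], [[0, 0, 0], [0, 0, 0], 5.5]]}}

```text
clock: 18.27
position: [0.4879, -0.0369, 0.2199]
ee_rot: [0.259, 0.013, 0.966, -0.005]
contact_force: [0.7, -0.4, -0.8]
width: 0.0591
gripper_force: 65.4
```

```bash
python3 - <<'E'
from h import *
where();eyes.get_image("top");where()
E
```

```text
clk 18.275 pos [ 0.4879 -0.0369  0.2199] along/xA/yA mm [179.7  -1.4  -2.1] turn left [ 0.003   0.0001 -0.0024] w 0.05911910181947754 F [ 0.7 -0.4 -0.8] g 65.35011051222682
clk 18.325 pos [ 0.488  -0.0377  0.2198] along/xA/yA mm [179.5  -1.4  -2.8] turn left [ 0.0027 -0.0002 -0.0007] w 0.05965703543049632 F [-0.4 -0.4  0.1] g 65.34671662375331
```

Call:
{"fn": "drive_tool", "kwargs": {"rows": [[[0.003, 0, 0], [0.87, 0.06, -1.37], 5.5], [[0, 0, 0], [0.87, 0.06, -1.37], 5.5], [[0, 0, 0], [0.87, 0.06, -1.37], 5.5], [[0, 0, 0], [0, 0, 0], 5.5], [[0, 0, 0], [0, 0, 0], 5.5]]}}

```text
clock: 18.95
position: [0.514, -0.0364, 0.1785]
ee_rot: [0.258, 0.016, 0.966, -0.004]
contact_force: [-0.5, -0.2, -0.9]
width: 0.0594
gripper_force: 65.3
```

```bash
python3 - <<'E'
from h import *
where();cv2.imwrite("pics/s6.png",eyes.get_image("side")[:,:,::-1]);where()
E
```

```text
clk 18.95 pos [ 0.514  -0.0364  0.1785] along/xA/yA mm [130.8   0.5  -0.7] turn left [-0.0009 -0.0007  0.001 ] w 0.059418554005348234 F [-0.5 -0.2 -0.9] g 65.33671170473099
clk 19.0 pos [ 0.514  -0.0362  0.1788] along/xA/yA mm [131.1   0.6  -0.5] turn left [-0.0007 -0.0001  0.0007] w 0.05936587008786531 F [-0.3  0.4 -0.9] g 65.33763572573662
```

Call:
{"fn": "drive_tool", "kwargs": {"rows": [[[0, 0, 0], [0.3, 0.02, -0.52], 5.5], [[0, 0, 0], [0.3, 0.01, -0.52], 5.5], [[0, 0, 0], [0.3, -0.01, -0.52], 5.5], [[0, 0, 0], [0.3, -0.01, -0.52], 5.5], [[0, 0, 0], [0.3, -0.01, -0.52], 5.5], [[0, 0, 0], [0.3, -0.01, -0.52], 5.5], [[0, 0, 0], [0.3, -0.01, -0.52], 5.5], [[0, 0, 0], [0, 0, 0], 5.5]]}}

```text
clock: 20.0
position: [0.5348, -0.0353, 0.1413]
ee_rot: [0.258, 0.015, 0.966, -0.003]
contact_force: [-0.0, -0.8, -0.7]
width: 0.0598
gripper_force: 65.3
```

```bash
python3 - <<'E'
from h import *
where()
E
```

```text
clk 20.0 pos [ 0.5348 -0.0353  0.1413] along/xA/yA mm [88.2 -0.2  1. ] turn left [-0.0013 -0.0016 -0.0008] w 0.05977654689007667 F [-0.  -0.8 -0.7] g 65.34154649823904
```

Down to about 64 along, then 0.5–1 mm steps to contact.

Call:
{"fn": "drive_tool", "kwargs": {"rows": [[[0, 0, 0], [0.3, -0.03, -0.52], 5.5], [[0, 0, 0], [0.3, -0.03, -0.52], 5.5], [[0, 0, 0], [0.3, -0.02, -0.52], 5.5], [[0, 0, 0], [0.28, -0.01, -0.48], 5.5], [[0, 0, 0], [0, 0, 0], 5.5]]}}

```text
clock: 20.62
position: [0.5466, -0.0362, 0.1209]
ee_rot: [0.258, 0.015, 0.966, -0.003]
contact_force: [0.9, -0.6, -1.3]
width: 0.0594
gripper_force: 65.3
```

Call:
{"fn": "drive_tool", "kwargs": {"rows": [[[0, 0, 0], [0.05, 0, -0.09], 5.5], [[0, 0, 0], [0.03, 0, -0.05], 5.5], [[0, 0, 0], [0, 0, 0], 5.5]]}}

```text
clock: 21.0
position: [0.5475, -0.0363, 0.1203]
ee_rot: [0.259, 0.015, 0.966, -0.004]
contact_force: [0.3, 0.4, -0.2]
width: 0.0597
gripper_force: 65.3
```

```bash
python3 - <<'E'
from h import *
where()
E
```

```text
clk 21.0 pos [ 0.5475 -0.0363  0.1203] along/xA/yA mm [63.7  0.3  0.4] turn left [-0.0009 -0.0003 -0.0008] w 0.05971429291763376 F [ 0.3  0.4 -0.2] g 65.341827403754
```

Call:
{"fn": "drive_tool", "kwargs": {"rows": [[[0, 0, 0], [0.05, 0, -0.09], 5.5], [[0, 0, 0], [0, 0, 0], 5.5]]}}

```text
clock: 21.25
position: [0.5479, -0.0363, 0.1192]
ee_rot: [0.258, 0.015, 0.966, -0.003]
contact_force: [0.4, -0.2, -0.8]
width: 0.0594
gripper_force: 65.3
```

Call:
{"fn": "drive_tool", "kwargs": {"rows": [[[0, 0, 0], [0.05, 0, -0.09], 5.5], [[0, 0, 0], [0, 0, 0], 5.5]]}}

```text
clock: 21.5
position: [0.5484, -0.0363, 0.1182]
ee_rot: [0.258, 0.015, 0.966, -0.003]
contact_force: [0.4, -0.2, -1.0]
width: 0.0593
gripper_force: 65.3
```

Call:
{"fn": "drive_tool", "kwargs": {"rows": [[[0, 0, 0], [0, 0, 0], 5.9], [[0, 0, 0], [0, 0, 0], 6.1], [[0, 0, 0], [0, 0, 0], 6.4], [[0, 0, 0], [0, 0, 0], 7.5], [[0, 0, 0], [-0.5, 0.015, 0.87], 7.5], [[0, 0, 0], [-1.0, 0.03, 1.73], 7.5], [[0, 0, 0], [-0.5, 0.015, 0.87], 4.2], [[0, 0, 0], [0, 0, 0], 4.2]], "force": 20}}

```text
clock: 22.5
position: [0.5286, -0.0358, 0.1542]
ee_rot: [0.26, 0.015, 0.966, -0.004]
contact_force: [-0.5, -0.3, -0.7]
width: 0.0425
gripper_force: 0.0
```

Call:
{"fn": "drive_tool", "kwargs": {"rows": [[[0, 0, 0], [0, 0, 0], 4.2], [[0, 0, 0], [0, 0, 0], 4.2], [[0, 0, 0], [0.25, -0.01, -0.43], 4.2], [[0, 0, 0], [0.1, 0, -0.17], 4.2], [[0, 0, 0], [0, 0, 0], 4.2]]}}

```text
clock: 23.12
position: [0.5319, -0.0357, 0.1465]
ee_rot: [0.258, 0.015, 0.966, -0.003]
contact_force: [0.5, -0.5, 0.1]
width: 0.0417
gripper_force: 0.0
```

```bash
python3 - <<'E'
from h import *
where()
E
```

```text
clk 23.125 pos [ 0.5319 -0.0357  0.1465] along/xA/yA mm [94.2 -0.1  0.5] turn left [-0.0012 -0.0015 -0.0009] w 0.0417337344374293 F [ 0.5 -0.5  0.1] g 0.0
```

Push until contact, expected near 85 along.

Call:
{"fn": "drive_tool", "kwargs": {"rows": [[[0, 0, 0], [0.2, -0.01, -0.35], 4.2], [[0, 0, 0], [0.15, 0, -0.26], 4.2], [[0, 0, 0], [0.05, 0, -0.09], 4.2], [[0, 0, 0], [0, 0, 0], 4.2]]}}

```text
clock: 23.62
position: [0.5359, -0.0359, 0.1399]
ee_rot: [0.258, 0.015, 0.966, -0.003]
contact_force: [0.0, -0.1, -0.7]
width: 0.0424
gripper_force: 0.0
```

Call:
{"fn": "drive_tool", "kwargs": {"rows": [[[0, 0, 0], [0.05, 0, -0.09], 4.2], [[0, 0, 0], [0, 0, 0], 4.2]]}}

```text
clock: 23.88
position: [0.5364, -0.0359, 0.1392]
ee_rot: [0.258, 0.015, 0.966, -0.003]
contact_force: [0.2, 0.2, 0.8]
width: 0.042
gripper_force: 0.0
```

Call:
{"fn": "drive_tool", "kwargs": {"rows": [[[0, 0, 0], [0.05, 0, -0.09], 4.2], [[0, 0, 0], [0, 0, 0], 4.2]]}}

```text
clock: 24.12
position: [0.5369, -0.0359, 0.1386]
ee_rot: [0.259, 0.015, 0.966, -0.004]
contact_force: [-3.0, -0.3, 4.0]
width: 0.0421
gripper_force: 2.6
```

```bash
python3 - <<'E'
from h import *
where()
E
```

```text
clk 24.125 pos [ 0.5369 -0.0359  0.1386] along/xA/yA mm [84.8  0.3  0.5] turn left [-0.0006 -0.0001 -0.001 ] w 0.04207769428913085 F [-3.  -0.3  4. ] g 2.5967153382953256
```

Call:
{"fn": "drive_tool", "kwargs": {"rows": [[[0, 0, 0], [-0.5, 0.015, 0.87], 4.2], [[0, 0, 0], [-1.75, 0.05, 3.03], 4.2], [[0, 0, 0.031], [-1.75, 0.05, 3.03], 8.5], [[0, 0.131, 0], [2.08, 5.06, 0], 8.5], [[0, 0.131, 0], [2.08, 5.06, 0], 8.5], [[0, 0.131, 0], [2.08, 5.06, 0], 8.5], [[0, 0.1306, 0], [2.08, 5.06, 0], 8.5], [[0, 0, 0], [2.08, 5.06, 0], 8.5]], "force": 60}}

```text
clock: 25.12
position: [0.6003, 0.2116, 0.207]
ee_rot: [0.011, -0.0, 1.0, 0.004]
contact_force: [0.3, -0.4, 0.4]
width: 0.0847
gripper_force: 0.0
```

Call:
{"fn": "drive_tool", "kwargs": {"rows": [[[0, 0, 0], [0, 0, -2], 8.5], [[0, 0, 0], [0, 0, 0], 8.5], [[0, 0, 0], [0, 0, 0], 8.5]]}}

```text
clock: 25.5
position: [0.5974, 0.2094, 0.1878]
ee_rot: [0.011, -0.0, 1.0, 0.004]
contact_force: [1.8, 0.1, -0.7]
width: 0.0851
gripper_force: 0.0
```

```bash
python3 - <<'E'
from h import *
ringw("w7",(.6006,.218,.024),.024);print(manip.get_state()['position'])
E
```

```text
px [331. 222.] tcp [0.5974 0.2094 0.1878] [ 1.110e-02 -5.000e-04  9.999e-01  4.200e-03]
outer [0.6549 0.2419 0.024 ] [51.6 56. ]
outer [0.6002 0.2186 0.024 ] [135.5 140.5]
hole [0.6009 0.219  0.024 ] [57.6 59.7]
[0.59759697 0.20926016 0.18823657]
```

Call:
{"fn": "drive_tool", "kwargs": {"rows": [[[-0.008, 0.022, 0], [0.3, 0.94, -3], 8.5], [[0, 0, 0], [0, 0, -4], 8.5], [[0, 0, 0], [0, 0, -4], 8.5], [[0, 0, 0], [0, 0, -2.5], 8.5], [[0, 0, 0], [0, 0, 0], 8.5], [[0, 0, 0], [0, 0, 0], 8.5]]}}

```text
clock: 26.3
position: [0.6017, 0.2192, 0.054]
ee_rot: [0.001, -0.0, 1.0, 0.001]
contact_force: [0.2, -0.6, -0.2]
width: 0.085
gripper_force: 0.0
```

```bash
python3 - <<'E'
from h import *
s=manip.get_state();print(s['position'],s['ee_rot'])
E
```

```text
[0.60169199 0.21915009 0.05398238] [ 1.31449304e-03 -4.86336908e-04  9.99998843e-01  5.90961441e-04]
```

Call:
{"fn": "drive_tool", "kwargs": {"rows": [[[0, 0, 0], [-0.1, -0.04, -2], 8.5], [[0, 0, 0], [0, 0, -1.7], 8.5], [[0, 0, 0], [0, 0, -0.6], 8.5], [[0, 0, 0], [0, 0, 0], 7], [[0, 0, 0], [0, 0, 0], 5.5], [[0, 0, 0], [0, 0, 0], 5.5], [[0, 0, 0], [0, 0, 0], 5.5], [[0, 0, 0], [0, 0, 0], 5.5]], "force": 60}}

```text
clock: 27.3
position: [0.6003, 0.2192, 0.0102]
ee_rot: [0.001, -0.001, 1.0, 0.001]
contact_force: [0.2, 0.3, 5.8]
width: 0.0593
gripper_force: 64.9
```

Call:
{"fn": "drive_tool", "kwargs": {"rows": [[[0, 0, 0], [0, 0, 3], 5.5], [[0, 0, 0], [0, 0, 5], 5.5], [[0, 0, 0], [0, 0, 5], 5.5], [[0, 0, 0], [0, 0, 5.5], 5.5], [[0, -0.131, 0], [-1.86, -4.24, 0.43], 5.5], [[0, -0.131, 0], [-1.86, -4.24, 0.43], 5.5], [[0, -0.131, 0], [-1.86, -4.24, 0.43], 5.5], [[0, -0.1306, 0], [-1.86, -4.24, 0.43], 5.5]]}}

```text
clock: 28.3
position: [0.5237, 0.0484, 0.2114]
ee_rot: [0.26, -0.002, 0.965, -0.001]
contact_force: [-0.1, -0.1, -0.5]
width: 0.0597
gripper_force: 64.8
```

Call:
{"fn": "drive_tool", "kwargs": {"rows": [[[0, 0, -0.031], [-1.86, -4.24, 0.43], 5.5], [[0, 0, 0], [-1.86, -4.24, 0.43], 5.5], [[0, 0, 0], [0, 0, 0], 5.5], [[0, 0, 0], [0, 0, 0], 5.5], [[0, 0, 0], [0, 0, 0], 5.5]]}}

```text
clock: 28.92
position: [0.4879, -0.0342, 0.2195]
ee_rot: [0.258, 0.013, 0.966, -0.003]
contact_force: [-0.3, 0.3, -0.5]
width: 0.0592
gripper_force: 64.9
```

```bash
python3 - <<'E'
from h import *
where()
E
```

```text
clk 28.925 pos [ 0.4879 -0.0342  0.2195] along/xA/yA mm [179.3  -1.7   0.7] turn left [-0.0001 -0.0015 -0.0039] w 0.05921422805550223 F [-0.3  0.3 -0.5] g 64.88219741731882
```

Call:
{"fn": "drive_tool", "kwargs": {"rows": [[[0, -0.001, -0.004], [1.1, -0.05, -1.8], 5.5], [[0, 0, 0], [1.1, -0.05, -1.8], 5.5], [[0, 0, 0], [1.1, -0.05, -1.8], 5.5], [[0, 0, 0], [0, 0, 0], 5.5], [[0, 0, 0], [0, 0, 0], 5.5]]}}

```text
clock: 29.55
position: [0.521, -0.036, 0.1661]
ee_rot: [0.259, 0.015, 0.966, -0.004]
contact_force: [0.7, -0.5, -1.3]
width: 0.0598
gripper_force: 64.8
```

```bash
python3 - <<'E'
from h import *
where()
E
```

```text
clk 29.55 pos [ 0.521  -0.036   0.1661] along/xA/yA mm [ 1.165e+02  3.000e-01 -1.000e-01] turn left [0.0003 0.0003 0.0004] w 0.0597571750998606 F [ 0.7 -0.5 -1.3] g 64.83198009431362
```

Call:
{"fn": "drive_tool", "kwargs": {"rows": [[[0, 0, 0], [0.2, -0.01, -0.35], 5.5], [[0, 0, 0], [0.2, 0, -0.35], 5.5], [[0, 0, 0], [0.2, -0.01, -0.35], 5.5], [[0, 0, 0], [0.2, 0, -0.35], 5.5], [[0, 0, 0], [0.2, -0.01, -0.35], 5.5], [[0, 0, 0], [0.2, -0.01, -0.35], 5.5], [[0, 0, 0], [0.2, 0, -0.35], 5.5], [[0, 0, 0], [0, 0, 0], 5.5]]}}

```text
clock: 30.55
position: [0.5348, -0.0373, 0.141]
ee_rot: [0.259, 0.016, 0.966, -0.004]
contact_force: [0.1, -0.0, -0.6]
width: 0.0596
gripper_force: 64.8
```

Call:
{"fn": "drive_tool", "kwargs": {"rows": [[[0, 0, 0], [0.05, 0, -0.09], 5.5], [[0, 0, 0], [0, 0, 0], 5.5]]}}

```text
clock: 30.8
position: [0.5354, -0.0374, 0.1406]
ee_rot: [0.259, 0.016, 0.966, -0.005]
contact_force: [-0.1, 0.1, -0.8]
width: 0.0596
gripper_force: 64.8
```

```bash
python3 - <<'E'
from h import *
where()
E
```

```text
clk 30.8 pos [ 0.5354 -0.0374  0.1406] along/xA/yA mm [87.3  0.  -1. ] turn left [0.0005 0.0007 0.0023] w 0.05961133446200479 F [-0.1  0.1 -0.8] g 64.8369536921382
```

Call:
{"fn": "drive_tool", "kwargs": {"rows": [[[0, 0, 0], [0.05, 0.1, -0.09], 5.5], [[0, 0, 0], [0, 0, 0], 5.5], [[0, 0, 0], [0, 0, 0], 5.5]]}}

```text
clock: 31.18
position: [0.5358, -0.0364, 0.1397]
ee_rot: [0.259, 0.016, 0.966, -0.005]
contact_force: [0.2, 1.4, -0.8]
width: 0.0593
gripper_force: 64.8
```

Call:
{"fn": "drive_tool", "kwargs": {"rows": [[[0, 0, 0], [0, 0, 0], 5.9], [[0, 0, 0], [0, 0, 0], 6.1], [[0, 0, 0], [0, 0, 0], 6.4], [[0, 0, 0], [0, 0, 0], 7.5], [[0, 0, 0], [-0.5, 0.015, 0.87], 7.5], [[0, 0, 0], [-0.8, 0.02, 1.38], 7.5], [[0, 0, 0], [-0.5, 0.015, 0.87], 4.2], [[0, 0, 0], [0, 0, 0], 4.2]], "force": 20}}

```text
clock: 32.17
position: [0.518, -0.036, 0.1721]
ee_rot: [0.26, 0.016, 0.965, -0.005]
contact_force: [-0.3, 0.5, 0.6]
width: 0.0421
gripper_force: 0.0
```

```bash
python3 - <<'E'
from h import *
where()
E
```

```text
clk 32.175 pos [ 0.518  -0.036   0.1721] along/xA/yA mm [123.3   0.7  -0.2] turn left [0.0011 0.0028 0.0024] w 0.04209038976528384 F [-0.3  0.5  0.6] g 0.0
```

Expected contact is near 109 along.

Call:
{"fn": "drive_tool", "kwargs": {"rows": [[[0, 0, 0], [0.3, 0, -0.53], 4.2], [[0, 0, 0], [0.2, 0, -0.35], 4.2], [[0, 0, 0], [0.1, 0, -0.17], 4.2], [[0, 0, 0], [0, 0, 0], 4.2]]}}

```text
clock: 32.67
position: [0.5238, -0.0358, 0.1597]
ee_rot: [0.259, 0.016, 0.966, -0.004]
contact_force: [-0.2, -0.5, 1.1]
width: 0.0423
gripper_force: 0.0
```

Call:
{"fn": "drive_tool", "kwargs": {"rows": [[[0, 0, 0], [0.05, 0, -0.09], 4.2], [[0, 0, 0], [0, 0, 0], 4.2]]}}

```text
clock: 32.92
position: [0.5243, -0.0359, 0.1594]
ee_rot: [0.259, 0.016, 0.966, -0.005]
contact_force: [0.6, 0.5, -0.6]
width: 0.0418
gripper_force: 0.0
```

Call:
{"fn": "drive_tool", "kwargs": {"rows": [[[0, 0, 0], [0.05, 0, -0.09], 4.2], [[0, 0, 0], [0, 0, 0], 4.2]]}}

```text
clock: 33.17
position: [0.5246, -0.0359, 0.1592]
ee_rot: [0.259, 0.016, 0.966, -0.005]
contact_force: [-5.5, -0.9, 5.7]
width: 0.0417
gripper_force: 4.0
```

```bash
python3 - <<'E'
from h import *
where()
E
```

```text
clk 33.175 pos [ 0.5246 -0.0359  0.1592] along/xA/yA mm [ 1.088e+02 -1.000e-01  1.000e-01] turn left [0.0008 0.0012 0.0021] w 0.041740176793307354 F [-5.5 -0.9  5.7] g 4.04893415299739
```

Contact came at 108.8, as expected. I'll retreat and verify with a picture.

Call:
{"fn": "drive_tool", "kwargs": {"rows": [[[0, 0, 0], [-0.5, 0.015, 0.87], 4.2], [[0, 0, 0], [-2, 0.06, 3.46], 4.2], [[0, 0, 0], [-2.5, 0.08, 4.33], 4.2], [[0, 0, 0], [-2.5, 0.08, 4], 4.2], [[0, 0, 0], [0, 0, 0], 4.2], [[0, 0, 0], [0, 0, 0], 4.2]]}}

```text
clock: 33.92
position: [0.4494, -0.0335, 0.285]
ee_rot: [0.259, 0.016, 0.966, -0.005]
contact_force: [-0.0, -0.7, 0.0]
width: 0.0417
gripper_force: 0.0
```

```bash
python3 - <<'E'
from h import *
where()
sd=eyes.get_image("side")[:,:,::-1];w=eyes.get_image("wrist")[:,:,::-1]
a=cv2.resize(sd[170:320,290:490],(400,300),interpolation=cv2.INTER_CUBIC);b=cv2.resize(w,(400,300))
cv2.imwrite("pics/f1.png",np.hstack([a,b]))
E
```

```text
clk 33.925 pos [ 0.4494 -0.0335  0.285 ] along/xA/yA mm [ 2.554e+02 -2.300e+00  2.000e-01] turn left [0.0006 0.0006 0.0025] w 0.041744012535473156 F [-0.  -0.7  0. ] g 0.0
```

View pics/f1.png

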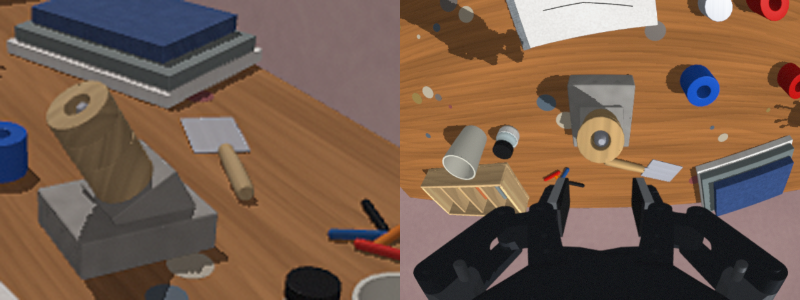

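The stack is flush and square on the rod, with the rod tip visible inside the top bore. The cup, jar and tin are undisturbed, so I'm handing in.

```bash
python3 -c "
from rig import job
print(job.sign_off())"
```

```text
the job is handed in; nothing more can be done
None
```

The thick, medium and thin rings are on the rod in that order, each pressed until the fingertips met resistance at the expected height, and the job was handed in at about 34 s; no verdict came back. The thick ring was let go about 6 mm above its seat to avoid hitting the rod, so it slid that last bit rather than being lowered.

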